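# Open the sample tray and aim the inspection mirror

## Robot

A 7-joint arm with a two-finger parallel gripper is mounted at the origin on the work surface. World frame = base frame: x ahead of the robot, y to its left, z up, the work surface at z = 0. Lengths are in m, angles in rad, forces in N, time in s.
With the tool pointing down it reaches from about 0.4 to 0.85 m from the base axis. Payload 4.4 kg.
Tool frame: the origin (TCP) lies midway between the tips of the shut fingers; the grasp point (between the pads) lies 19 mm behind it; z points along the fingers, y is the line along which they close (so a half turn about z gives the same grasp; the last joint's range is limited). The gripper opens to 94 mm and grips with 3 to 60 N. Pads are 16 mm wide; open, the fingers measure 119 mm over their backs; the gripper's body (75 mm by 177 mm) begins 78 mm behind the grasp point.
Start: joints at [-1.375, 0.628, 0.038, 1.517, -0.027, 0.996, -0.02], TCP at [0.168, 0.628, 0.205] pointing down, gripper open.
Joint ranges: [-3.06, 3.06], [-0.37, 2.12], [-1.25, 1.32], [0.18, 2.47], [-1.1, 4.24], [0.23, 1.98], [-2.94, 2.94]. Speed limits (rad/s): [2.57, 2.57, 3.14, 3.14, 3.14, 3.14, 3.14].

## Interface

Orientations are given as a 3x3 rotation matrix whose columns are the frame's x, y, z axes.
In Python, from cell import bot gives the robot as it stands. The module is installed in compiled form; this text tells all that it offers. Calls block until the motion is done:
- bot.move_to(position, orientation): joint-space move of the TCP to a pose.
- bot.line_to(position, rotation=None, rate=0.15, f_stop=None): straight line of the TCP; rotation=None keeps the orientation; rate is the mean speed in m/s. With f_stop (N) it stops when the force on the tool has changed by that much, and returns True; else False.
- bot.set_joints(angles): joint-space move.
- bot.command_gripper(opening, newtons=None): finger opening in m; newtons is the grip in N (None keeps the last); returns when the fingers have stopped.
- bot.wait(seconds).
- bot.ik(position, orientation): joint angles nearest the present ones, or None.
- bot.get_image(name): name is "side" or "top" or "wrist"; returns a dict with "frame" (384x512x3 uint8, blue, green, red), "depth" (384x512 float32, m along the optical axis (not along the pixel's ray), 0 where there is no reading), "intrinsics" (3x3 intrinsics, pixels), "pose" (4x4, takes a point from camera to world coordinates). Camera axes: x right, y down, z forward; pixel columns grow to the right and rows downward; lengths in m; the calibration is good to about 2 mm. A picture is of the moment at which its call begins.
A pose or a line that the arm cannot do raises bot.PlanningError and nothing moves.
- bot.sign_off(): hands the job in; it is judged then, once.
Readings, each from a call of its own:
- bot.current_clock(): time.
- bot.current_joint_positions(): joint angles.
- bot.current_qvel(): joint speeds.
- bot.current_tau(): joint torques, N m.
- bot.current_position(): TCP position.
- bot.current_tcp_rot(): TCP orientation.
- bot.current_contact_force(): force on the tool from outside, world axes, zero at the start.
- bot.current_moment(): the same for the moment, N m.
- bot.current_gripper_width(): finger opening in m.
- bot.current_gripper_force(): force on a finger pad.
Only numpy, scipy, OpenCV 4.12 (cv2) and the standard library are available. Lean on these libraries where they do the work, as an engineer would, in place of code of your own. Each camera call takes 0.05 s, during which the arm holds its last target. There are 200 camera calls.

## Task

Pull the sample tray out of the white cabinet to its stop without touching or tipping the sample that stands in it. Then take the yellow knob of the inspection mirror and swing the mirror until the camera's reflected red pilot beam falls on the orange marker of the sample. The mirror springs back when released, so finish while still holding the knob with the beam steady on the marker; leave the other things on the bench where they are.

Things in the scene. Friction and masses are not known exactly. Their poses are not given: they have to be found in the camera images.
- cabinet: White cabinet, fixed to the bench, 240 deep (x) x 220 wide (y) x 125 high mm. Origin: centre of its underside. Its open front is the -x face, 120 mm from the origin; the tray slides out along the cabinet's -x.
- tray (a joint): Slide of the tray (m): 0 = closed, 0.12 = out at its stop. It starts 0 to 20 mm open, rubs with 2 N plus 6 N per m/s, and stays where it is left. Pan 184 mm wide, its floor 30 mm above the bench, side walls 10 mm high; blue front panel 216 wide x 12 thick, from 14 to 112 mm above the bench.
- tray_handle (a point): Middle of the tray's steel bar handle, moving with the tray: a round bar 11 mm thick, 110 mm long, along the cabinet's y, its centre 90 mm above the bench and 35 mm in front of the blue panel (29 mm free between bar and panel). Two 8 mm stems hold it, 47 mm either side of the middle.
- sample: Sample standing loose in the tray, 180 g: dark steel foot 52 mm in diameter and 20 mm high, on it an orange marker band 36 mm in diameter and 46 mm high with a black dot on top. Origin: centre of its underside; z up.
- marker (a point): Centre of the orange marker band, 43 mm above the sample's underside, on its axis. The band is 36 mm in diameter.
- station: Inspection head, fixed left or right of the cabinet: base plate 250 x 110 x 12 mm with a swivel mirror, and a black camera under a bridge 162 mm high. Origin: on the bench below the mirror's vertical axis; x points to the camera (away from the robot), its lens 150 mm along x and 125 mm up. A red pilot beam runs from the lens to the mirror's middle (on the axis, 107 mm up).
- mirror (a joint): Turn of the upright mirror about the vertical axis at the station's origin (rad), counter-clockwise from above; -1.15 to 1.15. At 0 the glass faces the camera along the station's x; at angle a its normal is turned by a and the reflected beam leaves at 2a from the station's x. Spring-centred at 0 (0.35 N m per rad, some 3 N on the knob at 0.8). Frame 66 wide x 64 high, top 135 mm above the bench.
- knob (a point): The mirror's yellow knob: an upright round pin 16 mm in diameter, from 62 to 132 mm above the bench, on a steel lever (top 67 mm above the bench) behind the glass, 90 mm from the mirror's axis; at mirror angle 0 it lies at the station's -x, and it turns with the mirror. This point: on the pin's axis, 116 mm above the bench. Pinched from above, it can turn between the fingers.
- sight: The reflected red pilot beam (a thin red line 360 mm long, sloping down by 0.12 of its length, just what the camera sees along). Origin on the mirror's axis 107 mm above the bench; x is the beam's horizontal direction, z up. It cannot be touched.
- controls: Grey control box, fixed, 130 x 150 x 55 mm (79 mm at the red stop button), on the other side of the cabinet. Origin: centre of its underside.
- screwdriver: Loose screwdriver lying on the bench, along its x axis. Leave it alone.
- reel: Loose black component reel lying flat, 110 mm in diameter, 14 mm high; origin: centre of its underside. Leave it alone.
- bin: Loose blue bin, 110 x 90 x 50 mm high; origin: centre of its underside. Leave it alone.

How it is judged:
On the way, in this order (a step that is already met when the one before it is completed fails the run):
1. the tray is pulled out to its stop (value of joint tray above 0.113 m and angle between sample's own z axis and vertical below 0.1 rad), for 0.2 s.
2. the knob is held with the reflected beam on the marker (all of step 1 and y of marker in the frame of sight between -0.018 and 0.018 m and x of marker in the frame of sight above 0.1 m and contact force between the fingers and mirror above 0.5 N), for 0.5 s.
At the end, for the whole second after the job is handed in: The tray is at its stop (within 7 mm), the sample stands upright, the reflected beam passes within 18 mm of the marker's axis (so it falls on the orange band), the mirror is still, and the gripper's fingers still bear on the mirror or its knob with over 0.5 N (all of step 2 and velocity of joint mirror between -0.1 and 0.1 rad/s); the arm keeps its last pose, push and grip.
It fails at once if a bystander is shifted by more than 30 mm (distance of any of screwdriver, reel, bin from where it was at the start of the episode above 0.03 m).
It fails at once if the sample is touched by the robot or tipped over (contact force between any of the fingers, the arm and sample above 1 N or angle between sample's own z axis and vertical above 0.5 rad).
It also fails if it takes over 64 s, if anything falls off the work surface, if the arm or the gripper's body presses on something with over 40 N, if the wrist force passes 120 N, or if a joint passes its speed limit or range.

## Working session

There is one attempt and no reset: what is moved stays moved. The work goes in short steps, each a Python script; the robot and the scene stay as the last script left them, time stands still between calls to the robot, and variables do not carry over. Pictures are saved under pics/ and viewed, at most 10 in all, crops included, and the job is handed in when it is done.

```bash
mkdir -p pics; cat > h.py <<'E'
import numpy as np, cv2
from cell import bot
def cloud(im):
    d=im["depth"];K=im["intrinsics"];v,u=np.indices(d.shape)
    p=np.stack([(u-K[0,2])/K[0,0]*d,(v-K[1,2])/K[1,1]*d,d],-1)
    T=im["pose"];w=p@T[:3,:3].T+T[:3,3];w[d==0]=np.nan;return w
E
python3 - <<'E'
from h import *
a=bot.get_image("top");b=bot.get_image("side")
np.savez("im0.npz",tf=a["frame"],tw=cloud(a),sf=b["frame"],sw=cloud(b))
cv2.imwrite("pics/top0.png",cv2.resize(a["frame"],(768,576)));cv2.imwrite("pics/side0.png",cv2.resize(b["frame"],(768,576)))
print(a["pose"],b["pose"],a["intrinsics"],bot.current_clock())
E
```

```text
[[ 0.02763963 -0.98944447  0.14225223  0.39167115]
 [-0.99920931 -0.03141582 -0.02436822 -0.00906307]
 [ 0.02857997 -0.14146622 -0.98953044  1.15188444]
 [ 0.          0.          0.          1.        ]] [[ 0.89092596 -0.35064425  0.28861661  0.20235111]
 [-0.45402186 -0.67267253  0.58427375 -0.72633783]
 [-0.01072777 -0.6515829  -0.75850157  1.03178638]
 [ 0.          0.          0.          1.        ]] [[366.01055604   0.         255.48610264]
 [  0.         366.01055604 194.66632134]
 [  0.           0.           1.        ]] 0.1
```

View pics/top0.png

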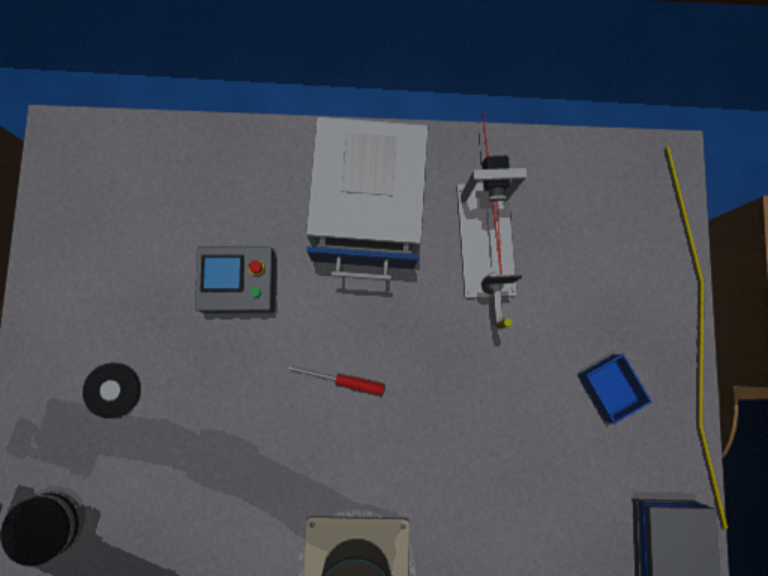

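View pics/side0.png

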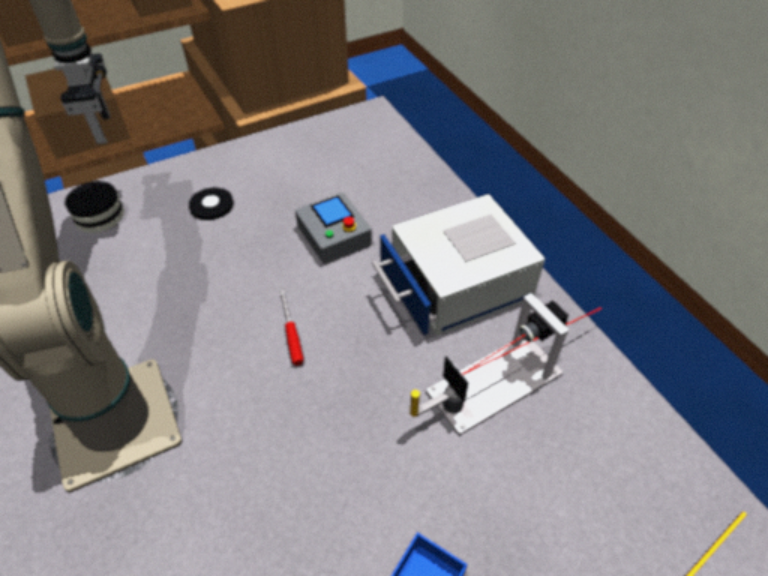

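The top view (768x576) shows the handle bar at about (362,275), the blue panel along y≈255, the yellow knob at (507,323), the mirror at (500,284), and the screwdriver at (340,380). The side view agrees.

```bash
python3 - <<'E'
from h import *
D=np.load("im0.npz");w=D["tw"];f=D["tf"].astype(int)
def box(u0,v0,u1,v1):
    m=np.zeros(w.shape[:2],bool);m[int(v0/1.5):int(v1/1.5),int(u0/1.5):int(u1/1.5)]=1;return m
z=w[...,2]
m=box(295,105,435,250)&(z>.115)&(z<.135)
r=cv2.minAreaRect(w[m][:,:2].astype(np.float32));print("cab",r,np.median(z[m]))
m=box(325,266,400,285)&(z>.075)&(z<.11)
p=w[m];print("handle",len(p),np.median(p,0),p.min(0),p.max(0));print(cv2.fitLine(p[:,:2].astype(np.float32),2,0,.01,.01).ravel())
m=box(300,240,425,268)&(z>.1)&(z<.122)&(f[...,0]>f[...,2]*1.6)
p=w[m];print("panel",len(p),np.median(p,0),cv2.fitLine(p[:,:2].astype(np.float32),2,0,.01,.01).ravel(),p.min(0),p.max(0))
for n,W,F in (("top",w,f),("side",D["sw"],D["sf"].astype(int))):
    m=(F[...,2]>90)&(F[...,1]>80)&(F[...,0]<60)&(W[...,2]>.07)&(W[...,2]<.16)&(W[...,0]>.3)
    p=W[m];print("knob",n,len(p),np.median(p,0),p.min(0),p.max(0))
m=box(450,180,520,305)&(z>.005)&(z<.02)
r=cv2.minAreaRect(w[m][:,:2].astype(np.float32));print("plate",r,cv2.boxPoints(r))
m=box(475,265,525,300)&(z>.1)&(z<.15)
p=w[m];print("mirror",len(p),np.median(p,0),p.min(0),p.max(0),cv2.fitLine(p[:,:2].astype(np.float32),2,0,.01,.01).ravel())
E
```

```text
cab ((0.7518908977508545, 0.0028383582830429077), (0.21998177468776703, 0.26224058866500854), 87.69200134277344) 0.12590210277194613
handle 176 [0.57680533 0.0082009  0.09497554] [ 0.56939474 -0.04777209  0.08733853] [0.59713392 0.06989622 0.10042984]
[0.02465221 0.9996961  0.5780134  0.00888319]
panel 330 [0.6160633  0.00931821 0.11211905] [0.04160105 0.9991343  0.6163039  0.00886084] [ 0.60726271 -0.09824367  0.10009897] [0.62678233 0.11435511 0.11736045]
knob top 21 [ 0.49038455 -0.26768334  0.13180252] [ 0.48223507 -0.27414967  0.0804652 ] [0.58405325 0.23029659 0.13651337]
knob side 29 [ 0.4881353  -0.27487352  0.12912481] [ 0.48219123 -0.27984318  0.07559661] [ 0.49357834 -0.26892698  0.13521004]
plate ((0.6729780435562134, -0.2490856945514679), (0.1423487514257431, 0.27119433879852295), 89.60884094238281) [[ 0.53689814 -0.3193327 ]
 [ 0.80808616 -0.32118413]
 [ 0.80905795 -0.1788387 ]
 [ 0.53786993 -0.17698726]]
mirror 109 [ 0.57351761 -0.25977813  0.13248905] [ 0.56909973 -0.29339391  0.10078133] [ 0.60285878 -0.22947298  0.13930663] [ 0.08431208 -0.9964394   0.5752975  -0.26070517]
```

```bash
cat >> h.py <<'E'
def down(yaw):  # tool pointing down, y (closing) axis at yaw in the bench plane
    c,s=np.cos(yaw),np.sin(yaw);return np.array([[-s,c,0],[c,s,0],[0,0,-1.]]) if 0 else np.column_stack([[s*-1,c,0],[c,s,0],[0,0,-1]])
def best(p,yaw):
    o=[(abs(q[6]),i) for i in (0,np.pi) if (q:=bot.ik(p,down(yaw+i))) is not None]
    return yaw+min(o)[1]
E
python3 - <<'E'
from h import *
print(np.linalg.det(down(.3)))
h=np.array([.578,.009]);yaw=best([*h,.22],-.038);R=down(yaw);print(yaw,bot.ik([*h,.22],R))
p=bot.current_position();bot.line_to([p[0],p[1],.3]);bot.move_to([*h,.2],R)
bot.command_gripper(.036,20)
im=bot.get_image("wrist");cv2.imwrite("pics/w1.png",im["frame"])
w=cloud(im);z=w[...,2];m=(z>.085)&(z<.104)&(abs(w[...,0]-.578)<.02)&(abs(w[...,1])<.08)
q=w[m];print(len(q),np.median(q,0),cv2.fitLine(q[:,:2].astype(np.float32),2,0,.01,.01).ravel() if len(q) else 0)
print(bot.current_position(),bot.current_clock())
E
```

```text
0.9999999999999999
-0.038 [-0.37584407  0.54910945  0.48924384  1.71596483 -0.30564281  0.95299221
  0.19322699]
1205 [0.5787873  0.01248251 0.09311119] [0.02759209 0.99961925 0.57974976 0.01115503]
[0.57797853 0.00901071 0.19997925] 4.575
```

View pics/w1.png

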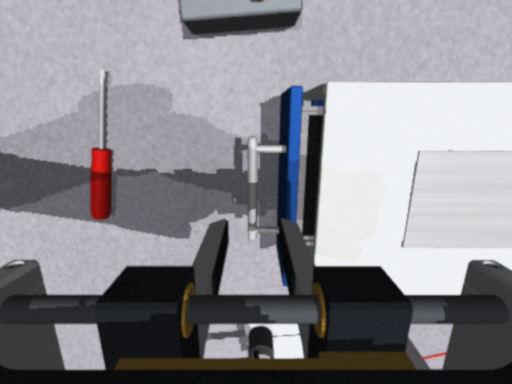

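The wrist view shows the bar upright at column 252 (rows 140–238), midway between the fingers, with the panel at column 291. It measures x≈0.579 m, z≈0.093 m at the bar's top, as expected. Next I descend, grip and pull.

```bash
python3 - <<'E'
from h import *
h=np.array([.579,.010])
bot.line_to([*h,.13],rate=.1)
s=bot.line_to([*h,.070],rate=.05,f_stop=6);print("stop",s,bot.current_position())
if not s:
    bot.command_gripper(.0,25);print(bot.current_gripper_width(),bot.current_gripper_force())
    if bot.current_gripper_width()>.008:
        c=np.array([np.cos(.038),-np.sin(.038)])
        t=h-c*.13
        print(bot.line_to([*t,.070],rate=.05,f_stop=15),bot.current_position(),bot.current_contact_force(),bot.current_clock())
E
```

```text
stop False [0.57926543 0.01002073 0.07032583]
0.010459002060982863 24.99968111515045
True [0.4755629  0.01437684 0.06997782] [ 1.19180707 -0.06250995  1.96132741] 9.1583
```

```bash
python3 - <<'E'
from h import *
p=bot.current_position();c=np.array([np.cos(.038),-np.sin(.038),0])
print(bot.line_to(p-c*.006,rate=.02,f_stop=20),bot.current_position(),bot.current_contact_force())
bot.command_gripper(.036);p=bot.current_position();bot.line_to([p[0],p[1],.25],rate=.2)
bot.line_to([.45,-.2,.28],rate=.25)
a=bot.get_image("top");w=cloud(a);f=a["frame"].astype(int);np.savez("im1.npz",f=f,w=w)
b=bot.get_image("side");ws=cloud(b);fs=b["frame"].astype(int)
for n,W,F in (("top",w,f),("side",ws,fs)):
    base=(W[...,0]>.48)&(W[...,0]<.65)&(abs(W[...,1])<.1)
    m=base&(F[...,2]>110)&(F[...,2]>1.6*F[...,0])&(F[...,1]<.8*F[...,2])
    p=W[m];print(n,len(p),np.median(p,0),p.min(0),p.max(0))
cv2.imwrite("pics/t1.png",cv2.resize(a["frame"][60:260,180:400],(800,600)[:2] and (660,600)))
print(bot.current_clock())
E
```

```text
True [0.47569621 0.01433141 0.06996681] [ 1.00658801 -0.19765089  1.64658288]
top 77 [ 0.58372694 -0.02325974  0.09621239] [ 0.56848024 -0.03844458  0.09025772] [ 0.59867382 -0.00597967  0.09990554]
side 79 [ 0.58645664 -0.03888914  0.09522424] [ 0.57398499 -0.04580099  0.03630792] [0.63031366 0.02321353 0.10110063]
12.2583
```

View pics/t1.png

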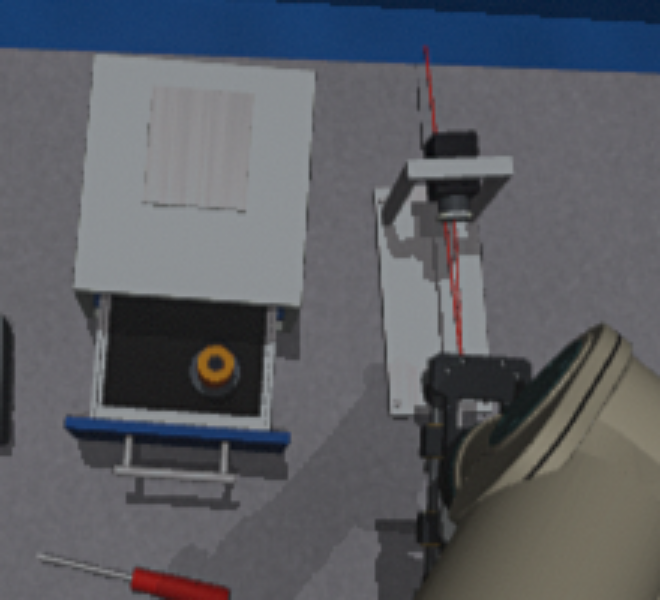

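The crop shows the tray fully out (the second 20 N pull did not move it) and the sample upright, with its orange band at (215,365). The marker measures (0.5836,-0.022), and the band's top at z 0.096 is correct. Next is the knob.

```bash
python3 - <<'E'
from h import *
k=np.array([.489,-.270]);A=k+.09*np.array([np.cos(.1),np.sin(.1)])
for o in (0,np.pi):
    y0=.1+np.pi/2-o;q=[bot.ik([*k,.2],down(y0))]
    e=A-.09*np.array([np.cos(.825),np.sin(.825)]);q.append(bot.ik([*e,.098],down(y0+.725)));print(o,[None if x is None else x.round(2) for x in q])
y0=best([*k,.2],.1+np.pi/2);print(y0)
bot.command_gripper(.06,20)
bot.move_to([*k,.22],down(y0))
im=bot.get_image("wrist");cv2.imwrite("pics/w2.png",im["frame"]);w=cloud(im);F=im["frame"].astype(int)
m=(F[...,2]>90)&(F[...,1]>75)&(F[...,0]<60)&(abs(w[...,0]-.489)<.03)&(abs(w[...,1]+.27)<.03)
t=w[m&(w[...,2]>.126)&(w[...,2]<.138)];print(m.sum(),len(t),np.median(t,0),t.min(0),t.max(0))
print(bot.current_clock())
E
```

```text
0 [array([ 0.34,  0.51,  0.18,  1.79, -0.11,  0.86,  2.24]), array([ 0.55,  0.7 , -0.05,  1.72,  0.05,  0.72,  2.87])]
3.141592653589793 [array([-0.11,  0.68,  0.95,  1.8 , -0.65,  1.01, -0.38]), array([ 0.12,  0.81,  0.69,  1.74, -0.67,  0.84,  0.38])]
4.812388980384689
336 142 [ 0.49152365 -0.26969092  0.13051332] [ 0.48469649 -0.27637161  0.12601886] [ 0.49743228 -0.26287949  0.13200697]
13.85
```

View pics/w2.png

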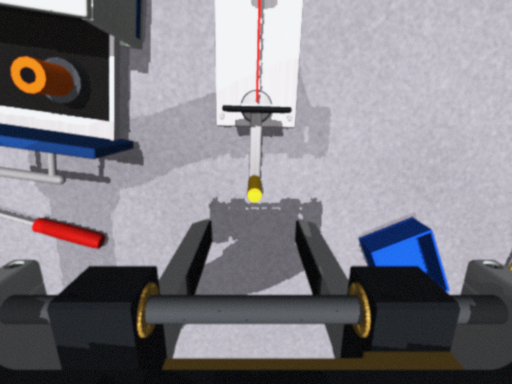

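The knob is at (255,195), centred between the fingers, and measures (0.491,-0.270) with its top at z 0.131, as expected. The lever is almost vertical in the image, so the station yaw is about 0.09. I'll grasp it and swing.

```bash
cat >> h.py <<'E'
K0=np.array([.491,-.2697]);YAW=.09;A=K0+.09*np.array([np.cos(YAW),np.sin(YAW)]);M=np.array([.5836,-.0222])
Y0=4.812389
def swing(a0,a1,z):
    n=max(1,int(np.ceil(abs(a1-a0)/.12)))
    for a in np.linspace(a0,a1,n+1)[1:]:
        bot.line_to([*(A-.09*np.array([np.cos(YAW+a),np.sin(YAW+a)])),z],down(Y0+a),rate=.06)
E
python3 - <<'E'
from h import *
bot.line_to([*K0,.15],rate=.15)
s=bot.line_to([*K0,.095],rate=.06,f_stop=6);print("stop",s)
if not s:
    bot.command_gripper(0,20);print(bot.current_gripper_width(),bot.current_gripper_force())
    d=M-A;a=(np.arctan2(d[1],d[0])-YAW)/2;print("a",a)
    swing(0,a,.095);bot.wait(.3)
    print(bot.current_position(),bot.current_contact_force(),bot.current_gripper_width())
    for n in ("top","side"):
        im=bot.get_image(n);np.savez(f"im2{n}.npz",f=im["frame"],w=cloud(im),K=im["intrinsics"],T=im["pose"])
        if n=="top":cv2.imwrite("pics/t2.png",cv2.resize(im["frame"][60:260,180:400],(660,600)))
        else:cv2.imwrite("pics/s2.png",cv2.resize(im["frame"][90:300,200:420],(660,630))[:600])
    print(bot.current_clock())
E
```

```text
stop False
0.01603137780901217 19.999964833259583
a 0.7342077556284068
[ 0.51820499 -0.32760637  0.09499545] [-6.62649136 -1.40503996  4.754511  ] 0.01568049346659372
18.8417
```

View pics/t2.png

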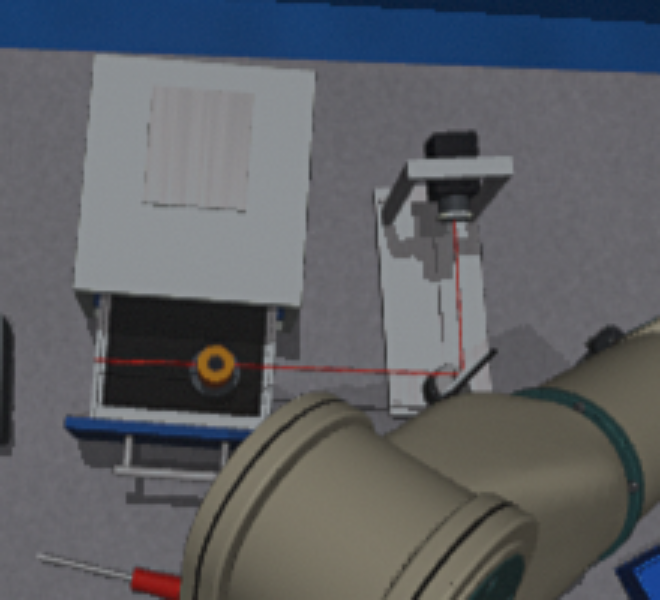

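View pics/s2.png

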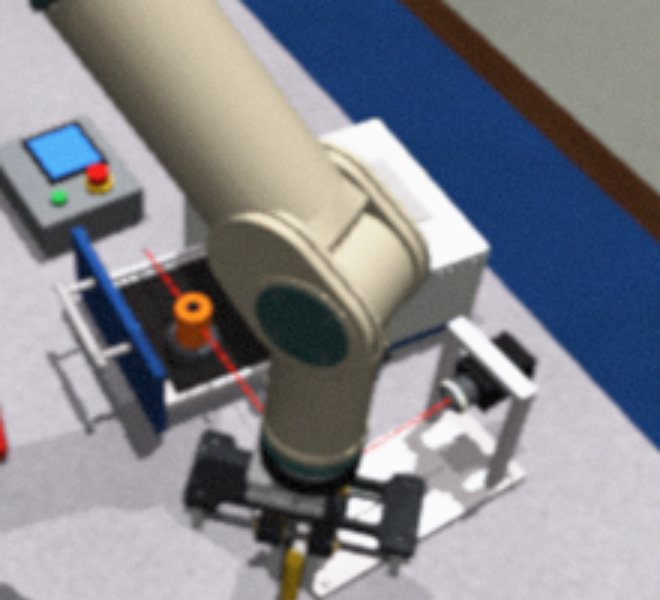

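In the top view the beam runs from the mirror (457,373) to (95,360), crossing the orange band at about (215,364). In the side view it meets the band too. I'll quantify the offset.

```bash
python3 - <<'E'
from h import *
D=np.load("im2top.npz");f=D["f"].astype(int);K=D["K"];T=D["T"];w=D["w"]
v,u=np.indices(f.shape[:2]);cu=(u-180)*3;cv=(v-60)*3
m=(cv>350)&(cv<382)&(cu>90)&(cu<445)&((cu<185)|(cu>245))&(f[...,2]>f[...,1]+40)&(f[...,2]>f[...,0]+40)
r=np.stack([(u[m]-K[0,2])/K[0,0],(v[m]-K[1,2])/K[1,1],np.ones(m.sum())],-1)@T[:3,:3].T;o=T[:3,3]
z=np.full(m.sum(),.09)
for _ in range(5):
    p=o+r*((z-o[2])/r[:,2])[:,None];z=.107-.12*np.hypot(*(p[:,:2]-A).T)
l=cv2.fitLine(p[:,:2].astype(np.float32),cv2.DIST_HUBER,0,.001,.001).ravel();d=l[:2]*np.sign(l[1])
mb=(w[...,0]>.54)&(w[...,0]<.63)&(abs(w[...,1]+.022)<.03)&(f[...,2]>110)&(f[...,2]>1.6*f[...,0])&(w[...,2]>.09)&(w[...,2]<.104)
c=cv2.minEnclosingCircle(w[mb][:,:2].astype(np.float32));print("marker",c)
n=np.array([-d[1],d[0]])
for X in (np.array(c[0]),M): print(len(p),d,"y in sight",(X-l[2:])@n, "beam at axis off",(A-l[2:])@n)
E
```

```text
marker ((0.5841368436813354, -0.02200677990913391), 0.0174249354749918)
103 [0.02896722 0.9995804 ] y in sight 0.002319278290431312 beam at axis off -0.0011217588978042277
103 [0.02896722 0.9995804 ] y in sight 0.0028502996546075974 beam at axis off -0.0011217588978042277
```

```bash
python3 - <<'E'
from h import *
bot.wait(.8);print(bot.current_gripper_force(),bot.current_contact_force(),abs(bot.current_qvel()).max(),bot.current_clock());print(bot.sign_off())
E
```

```text
20.00217229127884 [-6.86552077 -0.62014133  4.03759401] 0.0010980172534962728 19.6417
the job is handed in; nothing more can be done
None
```

I handed the job in at 19.6 s: the tray is pulled to its stop, the sample is upright, and the gripper is still holding the knob at 20 N. By my measurement the beam falls about 2.5 mm from the marker's axis (18 mm allowed); the hand-in call returned no verdict.

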